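# Close the vent of a pressure comparator with the key from its fitted case

## Robot

A 7-joint arm with a two-finger parallel gripper is mounted at the origin on the work surface. World frame = base frame: x ahead of the robot, y to its left, z up, the work surface at z = 0. Lengths are in mm, angles in rad, forces in N, time in s.
With the tool pointing down it reaches from about 400 to 850 mm from the base axis. Payload 6.9 kg.
Tool frame: the origin (TCP) lies at the very end of the fingers, on their centre line; the grasp point (between the pads) lies 19 mm behind it (r.pinch_z is the distance from the TCP to the grasp point, in mm); z points along the fingers, y is the line along which they close (so a half turn about z gives the same grasp; the last joint's range is limited). The gripper opens to 85 mm and grips with 20 to 120 N. Pads are 22 mm wide; open, the fingers measure 114 mm over their backs; the gripper's body (76 mm by 85 mm) begins 54 mm behind the grasp point. The pads swing forward as they close: fully open they stand 13 mm farther back than shut.
Start: joints at [1.357, 0.507, -0.238, 1.5, 0.126, 1.149, -0.155], TCP at [195.862, -593.506, 231.275] pointing down, gripper open.
Joint ranges: [-3.08, 3.08], [-0.24, 2.05], [-1.43, 1.35], [0, 2.5], [-1.52, 4.66], [0.17, 1.96], [-2.89, 2.89]. Speed limits (rad/s): [2.39, 2.39, 3.14, 3.14, 3.14, 3.14, 3.14].

## Interface

Orientations are given as a rotation vector (axis times angle).
In Python, from workcell import r gives the robot as it stands.
- The arm moves only by the tool carry_out, never from a script. Its argument "moves" is a list of rows, each an object with "offset": the shift along the tool's x, y, z in mm, a list of three; "twist": the turn about the tool's z in rad; "fingers": the gripper command: -1 is fully open, 1 is shut, values between are in proportion. A call has exactly 8 rows; each row shifts and turns the commanded pose from where the row before left it, along the tool's axes as they then stand; what a row does not reach is not made up. A row lasts 1/10 s, in which the tool goes at most 50 mm and 8.59 degrees, less where a joint would pass 70% of its speed; a pose out of reach is approached as far as the arm can. A call with a gripper value outside its range is refused whole. The fingers move at their own pace and stop on an object; "force" is the grip in N (left out, the last holds). Time passes only in rows, so rows that do not move let the fingers close, or fill a call up. It gives the time, the measured TCP pose, the force, the opening and the grip force at its end, in the units of the state.
- r.get_state(): the state, without advancing time (a new reading comes with each control period).
- r.read_camera(name): name is "scene" or "top" or "wrist"; returns (picture, depth): 400x640x3 uint8, red, green, blue; 400x640 float32, mm along the optical axis (not along the pixel's ray), 0 where there is no reading.
- r.calibration(name): a dict with "mtx" (3x3 intrinsics, pixels), "world_from_camera" (4x4, takes a point from camera to world coordinates). Camera axes: x right, y down, z forward; pixel columns grow to the right and rows downward; lengths in mm; the calibration is good to about 2 mm. A picture is of the moment at which its call begins: read the wrist's pose just before it. calibration takes no time and is no camera call; for the wrist camera it gives the pose at the moment of the call.
- r.finish_job(): hands the job in; it is judged then, once.
Trained networks look in the newest picture that a camera, given by its name, has taken for a name from the list of things; names that differ only in an ending like _2 or _b are one class to them, and where a whole thing is asked for, a point or a joint stands for the part that bears it (a point fixed in the world has none). Each returns a list of dicts, best first, with "p" (0 to 1); they miss things now and then, are a little off and sometimes report something else, mostly with a low value. They report only what shows in the picture. A call takes as long as a camera call. They do not tell look-alikes from the thing itself.
- r.silhouettes(camera, target): "pixels" (400x640 bool, what is visible of it) and "box" ([left, top, right, bottom] in pixels, round what is visible of it).
- r.landmark_of(camera, target): "at" ([row, column] in pixels: a listed point, or the origin of a listed thing).
The state is a dict: "time": time; "qpos": joint angles; "dq": joint speeds; "effort": joint torques, N m; "tcp_pos": TCP position; "tcp_rot": TCP orientation; "contact_force": force on the tool from outside, world axes, zero at the start; "torque": the same for the moment, N m; "finger_gap": finger opening in mm; "grasp_force": force on a finger pad.
Only numpy, scipy, OpenCV 4.12 (cv2) and the standard library are available. Lean on these libraries where they do the work, as an engineer would, in place of code of your own. Each camera call takes 0.05 s, during which the arm holds its last target. There are 200 camera calls.

## Task

Get the pressure comparator ready for its test run: draw the winged vent key out of its tight cutout, twisting it a little to and fro as you ease it up, because a straight pull would bring the loose case up off the bench with it. Then push the key fully home in the hexagon socket down inside the vent valve, turn it clockwise (seen from above) about a quarter turn until the screw comes up against its stop, and leave the key standing in the socket for venting afterwards. Leave the case and everything else where it is.

Things in the scene. Friction and masses are not known exactly. Their poses are not given: they have to be found in the camera images.
- key_grip (a point): centre of the vent key's flat wing handle, the part to hold: plain aluminium, 12 mm thick (along the key's x), 62 mm long (y), 42 mm high. Key's z points up from tip to wing; this point is 95 mm above the tip's end, and 31 mm above the case's insert at the start. The key stands tip down in one of the case's two middle cutouts, its wing roughly along the case's length (y). About 130 g
- key_boss (a point): centre of the key's round black boss below the wing: 26 mm in diameter, 26 mm high, its top 21 mm below the wing's centre. At the start its lower 16 mm are gripped in the cutout and 10 mm show. Axes as the key's
- key_tip (a point): end of the vent key's steel hexagon tip, on the key's axis, axes as the key's. The hexagon is 14 mm across flats and 18 mm long with a 2.5 mm chamfer at the end; a flat faces the key's x. A round shank joins it to the boss, which begins 48 mm above this point
- vent_socket (a point): centre of the flat floor of the vent screw's hexagon socket, 24 mm below the valve's top; z up, x towards a flat of the hexagon, turns with the screw. The key fits when its yaw and this yaw agree or differ by a multiple of 60 degrees, within about 6 degrees. 14.8 mm across flats, 11 mm deep below a 3 mm countersink. The fully seated key's tip rests on this floor
- vent_mouth (a point): centre of the top of the vent valve, round steel, 44 mm in diameter and 35 mm high, on the comparator's black plate; 120 mm above the bench, axes the comparator's. A 4 mm cone leads into a bore 19.6 mm in diameter, the countersunk hexagon 10 mm down. The comparator is fixed; its blue transmitter and dial gauge, both up to 240 mm high, stand 105 mm beyond (+x), 80 mm left and 95 mm right of here
- vent_screw (a joint): angle of the vent screw in rad, growing as it turns clockwise seen from above; it starts open between 0 and 0.3, and the closed stop is at 1.3. It takes about 0.06 N m to turn and stays where it is left
- case: open black equipment case, 130 mm (x) by 240 mm (y), rim 77 mm high, loose on the bench, about 1.2 kg empty; origin at the centre of its underside. Four round cutouts in a row at y = -85, -30, 30 and 85 mm; the vent key is in one of the middle two
- case_insert (a point): centre of the top of the case's grey insert, 72 mm up. Rubber pads in a middle cutout grip the key's boss: a straight pull meets about 15 N, more than the case weighs; turning the key as it rises, 3 mm or more at the boss's rim per mm of lift (half a radian for 2 mm), cuts that to about a third. The grip ends after 16 mm of lift; the tip is out of the insert after 64 mm
- seal_tool: bystander: seal tool with a round knurled steel knob 34 mm in diameter on a black boss, in the other middle cutout; origin at the underside of the boss, top 50 mm above it
- adapter_hex: bystander: brass adapter 30 mm in diameter, 40 mm high, standing in the cutout at one end of the case; origin at its underside
- adapter_round: bystander: round steel adapter 29 mm in diameter, 44 mm high, standing in the cutout at the other end of the case; origin at its underside
- calibrator: bystander: black hand-held calibrator 95 by 190 by 36 mm lying on the bench beyond the work; origin at its underside
- small_gauge: bystander: dial gauge 63 mm in diameter, 31 mm high, lying face up on the bench; origin at its underside
- blank_plug: bystander: steel hexagon plug 26 mm across, 26 mm high, standing loose on a corner of the comparator's plate; origin at its underside
There are look-alikes about, which are no part of the job. What is shaped like the part that bears key_grip but brown or red is not meant.

How it is judged:
By the outcome, as a careful person would: the job done as asked, in the order asked, and still so for the second after the job is handed in, with the robot touching nothing.
It also fails if it takes over 64 s, if anything falls off the work surface, if the arm or the gripper's body presses on something with over 40 N, if the wrist force passes 120 N, or if a joint passes its speed limit or range.

## Working session

There is one attempt and no reset: what is moved stays moved. The work goes in short steps, Python scripts to look and compute and a tool call to move; the robot and the scene stay as the last step left them, time stands still between calls to the robot, and variables do not carry over. Pictures are saved under pics/ and viewed, at most 10 in all, crops included, and the job is handed in when it is done.

Besides the shell and the picture viewer there is one more tool, called after ">>>" as a command line: name --argument value ..., lists and objects as JSON in quotes. carry_out: Moves the arm, as the interface text tells. Its arguments: {"type":"object","properties":{"moves":{"type":"array","items":{"type":"object","properties":{"offset":{"type":"array","items":{"type":"number"}},"twist":{"type":"number"},"fingers":{"type":"number"}}}},"force":{"type":"number"}},"required":["moves"]}

```bash
mkdir -p pics; cat > h.py <<'E'
from workcell import r
import numpy as np, cv2
from scipy.spatial.transform import Rotation as R
def cal(c):
    k=r.calibration(c); return np.array(k["mtx"]),np.array(k["world_from_camera"])
def back(K,T,row,col,d):
    p=np.array([(col-K[0,2])/K[0,0]*d,(row-K[1,2])/K[1,1]*d,d,1]); return (T@p)[:3]
def plane(K,T,row,col,z):
    a=T[:3,3]; b=back(K,T,row,col,100.)-a; return a+b*(z-a[2])/b[2]
def save(n,img,s=1):
    if s!=1: img=cv2.resize(img,None,fx=s,fy=s,interpolation=cv2.INTER_CUBIC)
    cv2.imwrite(f"pics/{n}.png",img[:,:,::-1])
E
python3 - <<'E'
from h import *
s=r.get_state(); print(s["tcp_pos"],s["tcp_rot"],s["time"])
for c in("top","scene"):
    im,d=r.read_camera(c); K,T=cal(c); save(c,im); np.save(c+"_d.npy",d); np.save(c+"_i.npy",im)
    for t in("key_grip","vent_mouth","vent_socket","case_insert","seal_tool"):
        for o in r.landmark_of(c,t)[:3]:
            a=o["at"]; q=d[int(a[0]),int(a[1])]
            print(c,t,round(o["p"],2),np.round(a),np.round(back(K,T,*a,q)) if q>0 else None)
E
```

```text
[ 195.64265235 -593.04268763  230.42775839] [-3.10001375e+00 -4.98383687e-01  5.34802061e-04] 0.0
top key_grip 0.77 [205. 180.] [537. 411. 117.]
top key_grip 0.65 [189. 251.] [578. 237. 125.]
top vent_mouth 0.69 [225. 451.] [ 502. -260.   95.]
top vent_socket 0.36 [229. 446.] [ 489. -239.  119.]
top case_insert 0.76 [198. 262.] [568. 215.  74.]
top case_insert 0.64 [133. 333.] [759.  34.  38.]
top seal_tool 0.75 [136. 333.] [751.  35.  33.]
top seal_tool 0.48 [198. 275.] [561. 179. 104.]
top seal_tool 0.47 [252. 408.] [ 434. -150.  108.]
scene key_grip 0.92 [136. 417.] [540. 412.  92.]
scene key_grip 0.6 [131. 315.] [368. 236.  96.]
scene key_grip 0.55 [158. 380.] [583. 235. 116.]
scene vent_mouth 0.79 [234. 144.] [ 490. -250.  108.]
scene vent_mouth 0.49 [245. 147.] [ 521. -259.  107.]
scene vent_socket 0.41 [245. 147.] [ 520. -259.  108.]
scene case_insert 0.83 [176. 369.] [569. 219.  70.]
scene seal_tool 0.5 [189. 355.] [590. 157.  74.]
```

View pics/top.png

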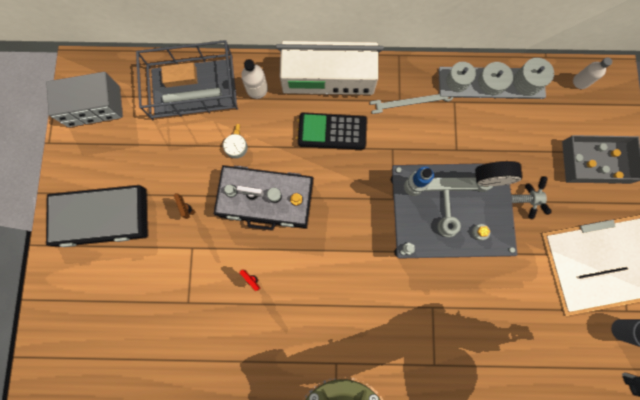

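View pics/scene.png

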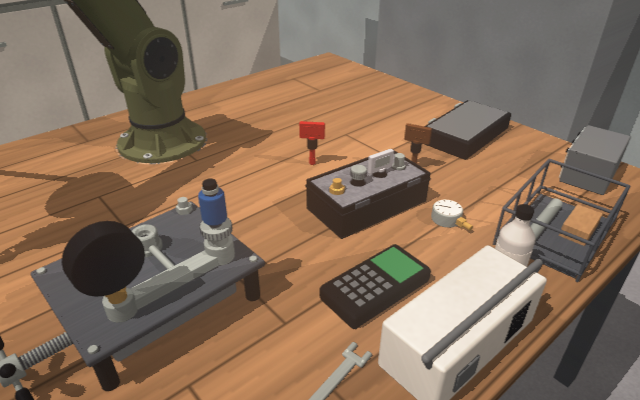

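The key is the bare aluminium wing in the case, at top (189,251) and scene (158,380). The brown one at top (205,180) and the red one at top (279,250), standing outside the case, are look-alikes. The vent valve is at top (226,450). I'll confirm with an enlarged crop and get rough positions.

```bash
python3 - <<'E'
from h import *
im=np.load("top_i.npy"); sc=np.load("scene_i.npy")
a=cv2.resize(im[155:240,205:325],(720,510))[:, :]; b=cv2.resize(sc[135:235,300:440],(400,286))
a=cv2.resize(a,(400,283)); 
c=np.zeros((290,800,3),np.uint8); c[:283,:400]=a; c[:286,400:]=b; save("crop",c)
for c,k,m in(("top",(189,251),(225,451)),("scene",(158,380),(237,145))):
    K,T=cal(c); print(c,plane(K,T,*k,105).round(),plane(K,T,*m,120).round())
K,T=cal("top")
for o in r.silhouettes("top","case")[:2]:
    rr,cc=np.nonzero(o["pixels"]); print(o["p"],o["box"],rr.size)
    P=np.array([plane(K,T,y,x,75)[:2] for y,x in zip(rr,cc)],np.float32); print(cv2.minAreaRect(P))
s=r.get_state(); M=np.eye(4); M[:3,:3]=R.from_rotvec(s["tcp_rot"]).as_matrix(); M[:3,3]=s["tcp_pos"]
K,T=cal("wrist"); print(np.round(np.linalg.inv(M)@T,3),K[0,0],K[:2,2],M[:3,:3].round(3))
E
```

```text
top [583. 240. 105.] [ 499. -253.  120.]
scene [571. 249. 105.] [ 514. -257.  120.]
0.28 [237.4, 185.7, 265.4, 197.9] 231
((581.082763671875, 248.37196350097656), (69.9048080444336, 29.191360473632812), 79.50646209716797)
[[ 1.00000e-03 -9.66000e-01 -2.60000e-01  6.48120e+01]
 [ 1.00000e+00  1.00000e-03 -0.00000e+00  5.57000e-01]
 [ 0.00000e+00 -2.60000e-01  9.66000e-01 -1.42094e+02]
 [ 0.00000e+00  0.00000e+00  0.00000e+00  1.00000e+00]] 284.56187768076273 [321.7919061  194.57088851] [[ 0.95   0.313 -0.   ]
 [ 0.313 -0.95   0.   ]
 [-0.    -0.    -1.   ]]
```

View pics/crop.png

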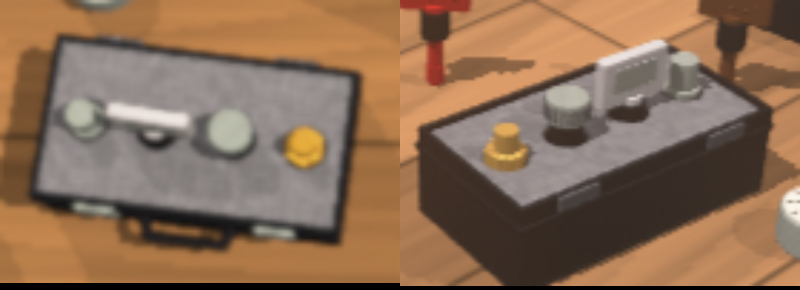

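The crop agrees: bare aluminium wing at (148,117), knurled seal tool at (230,132). I'll look at the valve on the way, since it's on the route.

>>> carry_out --moves '[{"offset": [20, -12, -2], "twist": 0, "fingers": -1}, {"offset": [40, -24, 0], "twist": 0, "fingers": -1}, {"offset": [40, -24, 0], "twist": 0, "fingers": -1}, {"offset": [40, -24, 0], "twist": 0, "fingers": -1}, {"offset": [40, -24, 0], "twist": 0, "fingers": -1}, {"offset": [40, -24, 0], "twist": 0, "fingers": -1}, {"offset": [40, -24, 0], "twist": 0, "fingers": -1}, {"offset": [40, -24, 5], "twist": 0, "fingers": -1}]' --force 70

```text
time: 1.45
tcp_pos: [425.7, -327.3, 229.1]
tcp_rot: [3.1, 0.498, 0.002]
contact_force: [1.2, 0.5, 0.2]
finger_gap: 85.4
grasp_force: 0.0
```

>>> carry_out --moves '[{"offset": [40, -24, 5], "twist": 0, "fingers": -1}, {"offset": [30, -18, 5], "twist": 0, "fingers": -1}, {"offset": [10, -6, 5], "twist": 0, "fingers": -1}, {"offset": [0, 0, 0], "twist": 0, "fingers": -1}, {"offset": [0, 0, 0], "twist": 0, "fingers": -1}, {"offset": [0, 0, 0], "twist": 0, "fingers": -1}, {"offset": [0, 0, 0], "twist": 0, "fingers": -1}, {"offset": [0, 0, 0], "twist": 0, "fingers": -1}]'

```text
time: 2.25
tcp_pos: [484.7, -259.0, 213.5]
tcp_rot: [3.102, 0.496, 0.0]
contact_force: [-0.4, 0.5, 0.4]
finger_gap: 85.3
grasp_force: 0.0
```

```bash
cat > look.py <<'E'
from h import *
import sys
n=sys.argv[1]
s=r.get_state(); print(s["time"],np.round(s["tcp_pos"],1),np.round(s["tcp_rot"],3),np.round(s["qpos"],2),np.round(s["contact_force"],1),s["finger_gap"])
K,T=cal("wrist"); im,d=r.read_camera("wrist"); save(n,im); np.savez(n,im=im,d=d,K=K,T=T)
for t in sys.argv[2:]:
    for o in r.landmark_of("wrist",t)[:2]:
        a=o["at"]; q=d[int(a[0]),int(a[1])]; print(t,round(o["p"],2),np.round(a,1),np.round(back(K,T,*a,q),1))
E
python3 look.py w1 vent_mouth vent_socket
```

```text
2.25 [ 484.7 -259.   213.5] [3.102 0.496 0.   ] [ 0.67  0.41 -0.33  1.73  0.15  1.03 -0.97] [-0.4  0.5  0.4] 85.31918636306915
vent_mouth 0.79 [179.5 318.6] [ 492.8 -253.8   94.8]
vent_socket 0.58 [176.1 320. ] [ 496.6 -254.    96.9]
vent_socket 0.46 [195.9 207.8] [ 448.4 -161.7  104.2]
```

View pics/w1.png

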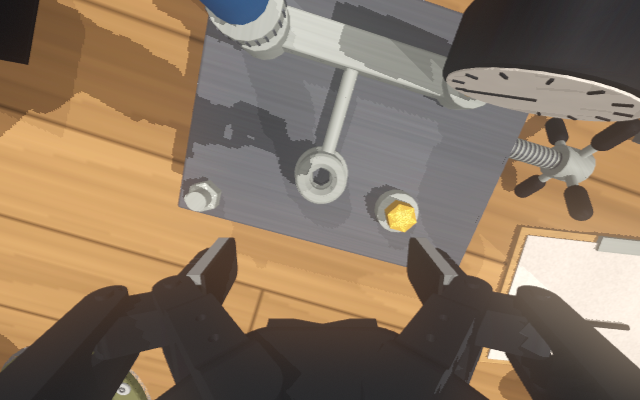

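The view shows the valve at (177,321), the bore and dark hexagon inside visible. I'll go lower for the socket's angle.

>>> carry_out --moves '[{"offset": [-4, 0, 25], "twist": 0, "fingers": -1}, {"offset": [-4, 0, 25], "twist": 0, "fingers": -1}, {"offset": [-2, 0, 10], "twist": 0, "fingers": -1}, {"offset": [0, 0, 0], "twist": 0, "fingers": -1}, {"offset": [0, 0, 0], "twist": 0, "fingers": -1}, {"offset": [0, 0, 0], "twist": 0, "fingers": -1}, {"offset": [0, 0, 0], "twist": 0, "fingers": -1}, {"offset": [0, 0, 0], "twist": 0, "fingers": -1}]'

```text
time: 3.2
tcp_pos: [476.2, -261.1, 154.0]
tcp_rot: [3.101, 0.499, 0.002]
contact_force: [-1.3, -1.5, 0.4]
finger_gap: 85.8
grasp_force: 0.0
```

```bash
python3 look.py w2 vent_mouth vent_socket; python3 - <<'E'
from h import *
z=np.load("w2.npz"); im,d,K,T=z["im"],z["d"],z["K"],z["T"]
# depth-based: points at mouth top
vv,uu=np.mgrid[0:400,0:640]; D=d
P=np.stack([(uu-K[0,2])/K[0,0]*D,(vv-K[1,2])/K[1,1]*D,D,np.ones_like(D)],-1)@T.T
m=(abs(P[...,0]-500)<40)&(abs(P[...,1]+254)<40)&(d>0)
Z=P[...,2]; print(np.percentile(Z[m],[5,50,90,95,99]))
top=m&(Z>116)&(Z<124); Q=P[top][:,:2].astype(np.float32); c,rad=cv2.minEnclosingCircle(Q); print("top ring",c,rad,np.median(Z[top]))
# rectified orthographic view at hex-top plane z=110
def ortho(zp,cx,cy,h=20,s=12):
    n=int(2*h*s); g=(np.arange(n)/s-h)
    X=cx+h*0-(g[:,None])+0*g; Y=cy-g[None,:]+0*X   # row down = -x, col right = -y
    W=np.stack([X,Y,np.full_like(X,zp),np.ones_like(X)],-1)@np.linalg.inv(T).T
    return cv2.remap(im,(W[...,0]/W[...,2]*K[0,0]+K[0,2]).astype(np.float32),(W[...,1]/W[...,2]*K[1,1]+K[1,2]).astype(np.float32),cv2.INTER_CUBIC)
out=np.zeros((400,800,3),np.uint8)
out[:,:400]=cv2.resize(ortho(107,*c),(400,400)); out[:,400:]=cv2.resize(ortho(120,*c,h=25),(400,400)); save("hex",out)
E
```

```text
3.2 [ 476.2 -261.1  154. ] [3.101e+00 4.990e-01 2.000e-03] [ 0.67  0.47 -0.31  1.83  0.18  0.87 -0.98] [-1.3 -1.5  0.4] 85.81341322614166
vent_mouth 0.82 [185.5 321.4] [ 493.2 -255.8   96. ]
vent_socket 0.56 [181.  323.9] [ 496.8 -256.5   95.4]
vent_socket 0.47 [184.9 320.2] [ 493.1 -255.    94.6]
[ 84.087584   235.47074527 252.25250776 254.4587029  256.23799741]
top ring (498.36480712890625, -253.98045349121094) 22.084463119506836 119.07183728554136
```

View pics/hex.png

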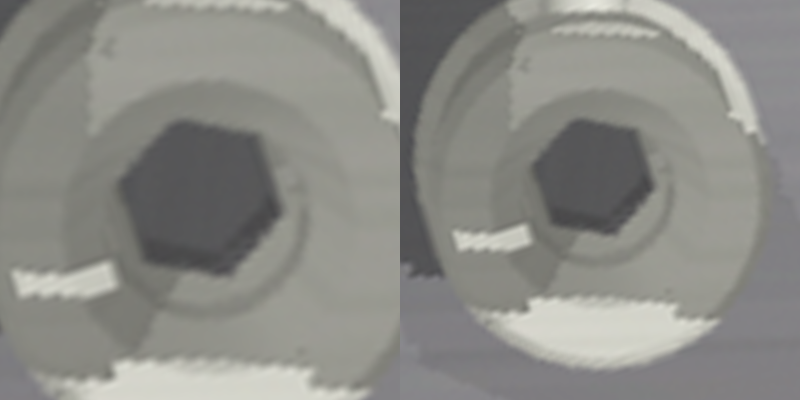

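The rectified view (10 px/mm, left half) shows the hexagon centred at (203,198), so the socket axis is at about (498.5, -254.2). Its corners give a flat yaw of about -12.4° (mod 60), close to the key's present yaw. On to the key, rotating by -1.07.

>>> carry_out --moves '[{"offset": [0, 0, -5], "twist": -0.07, "fingers": -1}, {"offset": [0, 0, -12], "twist": -0.14, "fingers": -1}, {"offset": [0, 0, -12], "twist": -0.14, "fingers": -1}, {"offset": [0, 0, -12], "twist": -0.14, "fingers": -1}, {"offset": [0, 0, -12], "twist": -0.145, "fingers": -1}, {"offset": [0, 0, -12], "twist": -0.145, "fingers": -1}, {"offset": [0, 0, -12], "twist": -0.145, "fingers": -1}, {"offset": [0, 0, -3], "twist": -0.145, "fingers": -1}]'

```text
time: 4.15
tcp_pos: [476.3, -261.2, 234.7]
tcp_rot: [2.407, 2.016, 0.001]
contact_force: [-0.5, 0.9, -0.3]
finger_gap: 85.6
grasp_force: 0.0
```

>>> carry_out --moves '[{"offset": [20, 0, 0], "twist": 0, "fingers": -1}, {"offset": [40, 1, 0], "twist": 0, "fingers": -1}, {"offset": [44, 1, 0], "twist": 0, "fingers": -1}, {"offset": [44, 1, 0], "twist": 0, "fingers": -1}, {"offset": [44, 1, 0], "twist": 0, "fingers": -1}, {"offset": [44, 1, 0], "twist": 0, "fingers": -1}, {"offset": [44, 1, 0], "twist": 0, "fingers": -1}, {"offset": [44, 1, 0], "twist": 0, "fingers": -1}]'

```text
time: 4.95
tcp_pos: [541.5, 57.9, 233.5]
tcp_rot: [2.414, 2.01, 0.0]
contact_force: [1.2, -0.2, 0.6]
finger_gap: 84.9
grasp_force: 0.0
```

>>> carry_out --moves '[{"offset": [44, 1, 0], "twist": 0, "fingers": -1}, {"offset": [44, 1, 0], "twist": 0, "fingers": -1}, {"offset": [44, 1, 10], "twist": 0, "fingers": -1}, {"offset": [34, 1, 15], "twist": 0, "fingers": -1}, {"offset": [17, 0, 14], "twist": 0, "fingers": -1}, {"offset": [0, 0, 0], "twist": 0, "fingers": -1}, {"offset": [0, 0, 0], "twist": 0, "fingers": -1}, {"offset": [0, 0, 0], "twist": 0, "fingers": -1}]'

```text
time: 5.75
tcp_pos: [578.9, 234.1, 195.0]
tcp_rot: [2.415, 2.008, 0.0]
contact_force: [0.1, 0.8, -0.1]
finger_gap: 85.5
grasp_force: 0.0
```

```bash
python3 look.py w3 key_grip; python3 - <<'E'
from h import *
z=np.load("w3.npz"); im,d,K,T=z["im"],z["d"],z["K"],z["T"]
vv,uu=np.mgrid[0:400,0:640]
P=np.stack([(uu-K[0,2])/K[0,0]*d,(vv-K[1,2])/K[1,1]*d,d,np.ones_like(d)],-1)@T.T
m=(abs(P[...,0]-578)<60)&(abs(P[...,1]-240)<60)&(d>0)&(P[...,2]>114)&(P[...,2]<132)
n,l,st,ce=cv2.connectedComponentsWithStats(m.astype(np.uint8))
for i in range(1,n):
    if st[i,4]>30:
        Q=P[l==i]; print(st[i],np.median(Q[:,2]),np.percentile(Q[:,2],95),cv2.minAreaRect(Q[Q[:,2]>np.percentile(Q[:,2],95)-5][:,:2].astype(np.float32)))
E
```

```text
5.75 [578.9 234.1 195. ] [2.415 2.008 0.   ] [-0.05  0.59 -0.64  1.55  0.38  1.13 -0.95] [ 0.1  0.8 -0.1] 85.45917746297305
key_grip 0.81 [186.  317.7] [578.  248.4 122.3]
key_grip 0.58 [235.9  89.6] [372.5 236.9 105.7]
[ 310  152   19   78 1188] 123.0373831894392 124.35078636374465 ((578.1563720703125, 243.0018310546875), (61.574337005615234, 11.981280326843262), 81.85083770751953)
```

View pics/w3.png

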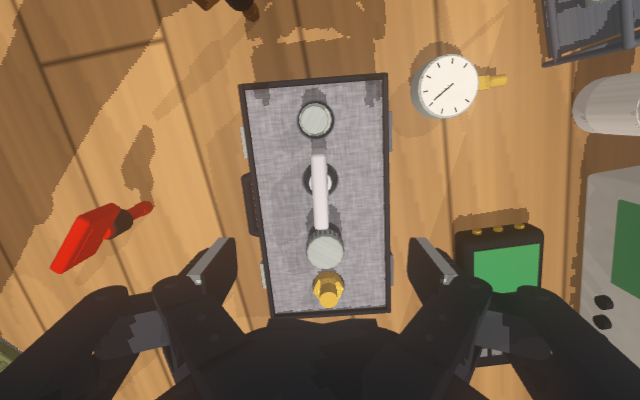

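The view shows the aluminium wing at (190,319), between the round adapter (119,315) and the seal tool (250,324). Its depth gives centre (578.2, 243.0), 61.6 x 12 mm, top at 124 and yaw -8.1°, all as described. Going down to grasp.

>>> carry_out --moves '[{"offset": [4, -1, 10], "twist": -0.02, "fingers": -1}, {"offset": [4.6, -1.3, 20], "twist": -0.02, "fingers": -1}, {"offset": [0, 0, 25], "twist": 0, "fingers": -1}, {"offset": [0, 0, 25], "twist": 0, "fingers": -1}, {"offset": [0, 0, 20], "twist": 0, "fingers": -1}, {"offset": [0, 0, 9], "twist": 0, "fingers": -1}, {"offset": [0, 0, 0], "twist": 0, "fingers": -1}, {"offset": [0, 0, 0], "twist": 0, "fingers": 1}]' --force 80

```text
time: 6.65
tcp_pos: [577.9, 244.8, 86.0]
tcp_rot: [-2.373, -2.058, -0.002]
contact_force: [0.7, 1.1, -0.6]
finger_gap: 73.5
grasp_force: 0.0
```

>>> carry_out --moves '[{"offset": [0, 0, 0], "twist": 0, "fingers": 1}, {"offset": [0, 0, 0], "twist": 0, "fingers": 1}, {"offset": [0, 0, 0], "twist": 0, "fingers": 1}, {"offset": [0, 0, 0], "twist": 0, "fingers": 1}, {"offset": [0, 0, 0], "twist": 0, "fingers": 1}, {"offset": [0, 0, 0], "twist": 0, "fingers": 1}, {"offset": [0, 0, 0], "twist": 0, "fingers": 1}, {"offset": [0, 0, 0], "twist": 0, "fingers": 1}]'

```text
time: 7.45
tcp_pos: [578.3, 244.5, 85.9]
tcp_rot: [2.373, 2.057, 0.002]
contact_force: [1.3, -1.2, 4.7]
finger_gap: 10.9
grasp_force: 78.2
```

>>> carry_out --moves '[{"offset": [0, 0, 0], "twist": 0.14, "fingers": 1}, {"offset": [0, 0, -0.5], "twist": 0.14, "fingers": 1}, {"offset": [0, 0, -0.2], "twist": -0.14, "fingers": 1}, {"offset": [0, 0, -0.5], "twist": -0.14, "fingers": 1}, {"offset": [0, 0, -0.5], "twist": -0.14, "fingers": 1}, {"offset": [0, 0, -0.5], "twist": -0.14, "fingers": 1}, {"offset": [0, 0, -0.2], "twist": 0.14, "fingers": 1}, {"offset": [0, 0, -0.5], "twist": 0.14, "fingers": 1}]'

```text
time: 8.25
tcp_pos: [578.1, 244.2, 87.3]
tcp_rot: [-2.378, -2.052, -0.001]
contact_force: [4.1, -0.1, -5.4]
finger_gap: 10.9
grasp_force: 78.9
```

>>> carry_out --moves '[{"offset": [0, 0, -0.5], "twist": 0.14, "fingers": 1}, {"offset": [0, 0, -0.5], "twist": 0.14, "fingers": 1}, {"offset": [0, 0, -0.2], "twist": -0.14, "fingers": 1}, {"offset": [0, 0, -0.5], "twist": -0.14, "fingers": 1}, {"offset": [0, 0, -0.5], "twist": -0.14, "fingers": 1}, {"offset": [0, 0, -0.5], "twist": -0.14, "fingers": 1}, {"offset": [0, 0, -0.2], "twist": 0.14, "fingers": 1}, {"offset": [0, 0, -0.5], "twist": 0.14, "fingers": 1}]'

```text
time: 9.05
tcp_pos: [577.8, 244.3, 90.6]
tcp_rot: [-2.378, -2.052, -0.0]
contact_force: [3.1, 1.2, -6.6]
finger_gap: 10.9
grasp_force: 79.1
```

```bash
python3 - <<'E'
from h import *
im,d=r.read_camera("scene"); sc=np.load("scene_i.npy")
a=np.hstack([sc[110:240,290:450],im[110:240,290:450]]); save("c2",a,2.4)
x,y=slice(170,240),slice(300,440); print(np.abs(im[x,y].astype(int)-sc[x,y]).mean())
E
```

```text
6.04187074829932
```

View pics/c2.png

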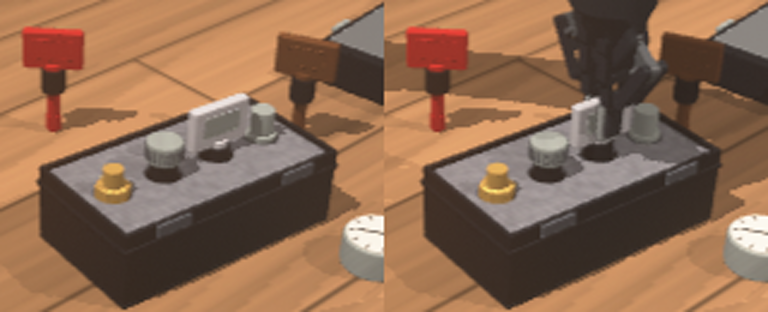

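Case unmoved in the right-hand picture, with a downward force of about 6 N as expected for twisting. Continuing.

>>> carry_out --moves '[{"offset": [0, 0, -0.5], "twist": 0.14, "fingers": 1}, {"offset": [0, 0, -0.5], "twist": 0.14, "fingers": 1}, {"offset": [0, 0, -0.2], "twist": -0.14, "fingers": 1}, {"offset": [0, 0, -0.5], "twist": -0.14, "fingers": 1}, {"offset": [0, 0, -0.5], "twist": -0.14, "fingers": 1}, {"offset": [0, 0, -0.5], "twist": -0.14, "fingers": 1}, {"offset": [0, 0, -0.2], "twist": 0.14, "fingers": 1}, {"offset": [0, 0, -0.5], "twist": 0.14, "fingers": 1}]'

```text
time: 9.9
tcp_pos: [577.5, 244.5, 94.1]
tcp_rot: [-2.375, -2.055, 0.001]
contact_force: [3.1, 0.7, -5.4]
finger_gap: 11.1
grasp_force: 79.2
```

>>> carry_out --moves '[{"offset": [0, 0, -0.5], "twist": 0.14, "fingers": 1}, {"offset": [0, 0, -0.5], "twist": 0.14, "fingers": 1}, {"offset": [0, 0, -0.2], "twist": -0.14, "fingers": 1}, {"offset": [0, 0, -0.5], "twist": -0.14, "fingers": 1}, {"offset": [0, 0, -0.5], "twist": -0.14, "fingers": 1}, {"offset": [0, 0, -0.5], "twist": -0.14, "fingers": 1}, {"offset": [0, 0, -0.2], "twist": 0.14, "fingers": 1}, {"offset": [0, 0, -0.5], "twist": 0.14, "fingers": 1}]'

```text
time: 10.7
tcp_pos: [577.3, 244.6, 97.5]
tcp_rot: [-2.374, -2.055, 0.001]
contact_force: [2.4, 0.8, -6.2]
finger_gap: 11.1
grasp_force: 79.1
```

>>> carry_out --moves '[{"offset": [0, 0, -0.5], "twist": 0.14, "fingers": 1}, {"offset": [0, 0, -0.5], "twist": 0.14, "fingers": 1}, {"offset": [0, 0, -0.2], "twist": -0.14, "fingers": 1}, {"offset": [0, 0, -0.5], "twist": -0.14, "fingers": 1}, {"offset": [0, 0, -0.5], "twist": -0.14, "fingers": 1}, {"offset": [0, 0, -0.5], "twist": -0.14, "fingers": 1}, {"offset": [0, 0, -0.2], "twist": 0.14, "fingers": 1}, {"offset": [0, 0, -0.5], "twist": 0.14, "fingers": 1}]'

```text
time: 11.5
tcp_pos: [576.8, 244.1, 101.2]
tcp_rot: [-2.375, -2.055, 0.003]
contact_force: [0.4, 0.0, -1.1]
finger_gap: 11.0
grasp_force: 80.0
```

>>> carry_out --moves '[{"offset": [0, 0, -0.5], "twist": 0.14, "fingers": 1}, {"offset": [0, 0, -0.5], "twist": 0.14, "fingers": 1}, {"offset": [0, 0, -0.2], "twist": -0.14, "fingers": 1}, {"offset": [0, 0, -0.5], "twist": -0.14, "fingers": 1}, {"offset": [0, 0, -0.5], "twist": -0.14, "fingers": 1}, {"offset": [0, 0, -0.5], "twist": -0.14, "fingers": 1}, {"offset": [0, 0, -0.2], "twist": 0.14, "fingers": 1}, {"offset": [0, 0, -0.5], "twist": 0.14, "fingers": 1}]'

```text
time: 12.3
tcp_pos: [576.6, 244.0, 104.3]
tcp_rot: [-2.375, -2.055, 0.004]
contact_force: [0.2, 0.1, -1.6]
finger_gap: 11.1
grasp_force: 79.7
```

The key is free (only its own weight left, about 1.3 N). Lifting and carrying it over to the valve.

>>> carry_out --moves '[{"offset": [0, 0, -6], "twist": 0, "fingers": 1}, {"offset": [0, 0, -14], "twist": 0, "fingers": 1}, {"offset": [0, 0, -20], "twist": 0, "fingers": 1}, {"offset": [0, 0, -20], "twist": 0, "fingers": 1}, {"offset": [0, 0, -20], "twist": 0, "fingers": 1}, {"offset": [0, 0, -20], "twist": 0, "fingers": 1}, {"offset": [0, 0, -14], "twist": 0, "fingers": 1}, {"offset": [-6, 0, -6], "twist": 0, "fingers": 1}]'

```text
time: 13.1
tcp_pos: [576.8, 239.7, 227.4]
tcp_rot: [2.37, 2.063, 0.004]
contact_force: [0.4, -0.3, -1.6]
finger_gap: 11.5
grasp_force: 79.7
```

>>> carry_out --moves '[{"offset": [-20, 0, 0], "twist": 0, "fingers": 1}, {"offset": [-35, -0.5, 0], "twist": 0, "fingers": 1}, {"offset": [-40, -0.5, 0], "twist": 0, "fingers": 1}, {"offset": [-40, -0.5, 0], "twist": 0, "fingers": 1}, {"offset": [-40, -0.5, 0], "twist": 0, "fingers": 1}, {"offset": [-40, -0.5, 0], "twist": 0, "fingers": 1}, {"offset": [-40, -0.5, 0], "twist": 0, "fingers": 1}, {"offset": [-40, -0.5, 0], "twist": 0, "fingers": 1}]'

```text
time: 13.9
tcp_pos: [530.4, -55.1, 224.9]
tcp_rot: [-2.372, -2.06, 0.002]
contact_force: [1.2, 0.0, -0.9]
finger_gap: 11.0
grasp_force: 79.7
```

>>> carry_out --moves '[{"offset": [-40, -0.5, 0], "twist": 0, "fingers": 1}, {"offset": [-40, -0.5, 0], "twist": 0, "fingers": 1}, {"offset": [-40, -0.5, 0], "twist": 0, "fingers": 1}, {"offset": [-40, -0.5, 0], "twist": 0, "fingers": 1}, {"offset": [-27, -0.2, 0], "twist": 0.03, "fingers": 1}, {"offset": [-15, 0, 0], "twist": 0.042, "fingers": 1}, {"offset": [0, 0, 0], "twist": 0, "fingers": 1}, {"offset": [0, 0, 0], "twist": 0, "fingers": 1}]'

```text
time: 14.7
tcp_pos: [500.4, -251.1, 225.1]
tcp_rot: [-2.443, -1.973, -0.001]
contact_force: [-1.3, 0.1, -1.7]
finger_gap: 11.1
grasp_force: 79.7
```

```bash
python3 look.py w4 key_grip key_boss key_tip vent_mouth
```

```text
14.7 [ 500.4 -251.1  225.1] [-2.443e+00 -1.973e+00 -1.000e-03] [ 0.85  0.46 -0.64  1.68  0.3   1.1  -0.1 ] [-1.3  0.1 -1.7] 11.096549904243341
key_grip 0.84 [261.1 319.6] [ 501.  -241.7  263.8]
vent_mouth 0.71 [197.  318.9] [ 504.8 -221.9  240.3]
```

View pics/w4.png

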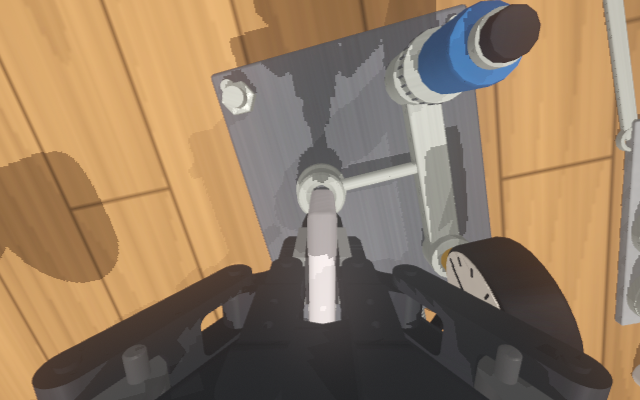

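The view shows the wing held straight between the fingers (rows 200-320, column 321), with the valve behind it at (190,321). I'll get the key's offset in the tool frame from the depth.

```bash
python3 - <<'E'
from h import *
z=np.load("w4.npz"); im,d,K,T=z["im"],z["d"],z["K"],z["T"]
s=r.get_state(); M=np.eye(4); M[:3,:3]=R.from_rotvec(s["tcp_rot"]).as_matrix(); M[:3,3]=s["tcp_pos"]
print(s["tcp_pos"],M[:3,:3].round(3).tolist())
vv,uu=np.mgrid[0:400,0:640]
P=np.stack([(uu-K[0,2])/K[0,0]*d,(vv-K[1,2])/K[1,1]*d,d,np.ones_like(d)],-1)@T.T
Q=(P@np.linalg.inv(M).T)[...,:3]
b=(d>0)&(abs(Q[...,1])<9)&(abs(Q[...,0])<45)
for zz in(-42,-40,-38,-36,-34,-32):
    m=b&(abs(Q[...,2]-zz)<1)
    if m.sum(): print(zz,m.sum(),np.percentile(Q[m][:,0],[1,99]).round(1),np.percentile(Q[m][:,1],[2,98]).round(1))
m=b&(Q[...,2]<-34)&(Q[...,2]>-44); print(cv2.minAreaRect(Q[m][:,:2].astype(np.float32)), np.median(Q[m][:,2]))
for n in ("w4",):
    # valve ring again at z 120
    m=(abs(P[...,0]-498)<30)&(abs(P[...,1]+254)<30)&(P[...,2]>116)&(P[...,2]<124)
    C=P[m][:,:2].astype(np.float32); print("ring",m.sum(),cv2.minEnclosingCircle(C))
E
```

```text
[ 500.72166617 -251.1156032   225.38395693] [[0.21, 0.978, 0.0], [0.978, -0.21, 0.0], [0.0, 0.0, -1.0]]
-42 27 [-6.2 11.5] [-8.8  8.4]
-40 48 [-11.2  11.2] [-8.2  8.8]
-38 1516 [-19.6  27.1] [-7.5  5.6]
-36 1900 [-20.4  28.8] [-7.9  6.3]
-34 193 [-21.6  29.3] [-8.6  8.5]
-32 59 [ 9.7 29.4] [-8.7  7.8]
((3.9443302154541016, -0.41995716094970703), (50.759037017822266, 17.82667350769043), 3.5902740955352783) -36.891123136169114
ring 996 ((498.355712890625, -253.73001098632812), 22.0072078704834)
```

Key axis is at tool x = -1.6, y ≈ 0. It needs (-1.65, -1.5) in tool axes, then down to just above the hexagon.

>>> carry_out --moves '[{"offset": [-0.8, -0.8, 2], "twist": 0, "fingers": 1}, {"offset": [-0.8, -0.7, 3], "twist": 0, "fingers": 1}, {"offset": [0, 0, 5], "twist": 0, "fingers": 1}, {"offset": [0, 0, 6], "twist": 0, "fingers": 1}, {"offset": [0, 0, 6], "twist": 0, "fingers": 1}, {"offset": [0, 0, 6], "twist": 0, "fingers": 1}, {"offset": [0, 0, 4], "twist": 0, "fingers": 1}, {"offset": [0, 0, 0], "twist": 0, "fingers": 1}]'

```text
time: 15.75
tcp_pos: [498.1, -253.7, 192.4]
tcp_rot: [-2.445, -1.971, 0.001]
contact_force: [-0.5, -0.2, -1.4]
finger_gap: 10.9
grasp_force: 79.7
```

>>> carry_out --moves '[{"offset": [0, 0, 2], "twist": 0, "fingers": 1}, {"offset": [0, 0, 2], "twist": 0, "fingers": 1}, {"offset": [0, 0, 2], "twist": 0, "fingers": 1}, {"offset": [0, 0, 2], "twist": 0, "fingers": 1}, {"offset": [0, 0, 1], "twist": 0, "fingers": 1}, {"offset": [0, 0, 0], "twist": 0, "fingers": 1}, {"offset": [0, 0, 0], "twist": 0, "fingers": 1}, {"offset": [0, 0, 0], "twist": 0, "fingers": 1}]'

```text
time: 16.55
tcp_pos: [498.6, -253.8, 184.3]
tcp_rot: [2.446, 1.972, 0.0]
contact_force: [0.2, 0.4, -0.8]
finger_gap: 11.2
grasp_force: 79.7
```

>>> carry_out --moves '[{"offset": [0, 0, 1.5], "twist": 0, "fingers": 1}, {"offset": [0, 0, 1.5], "twist": 0, "fingers": 1}, {"offset": [0, 0, 1.5], "twist": 0, "fingers": 1}, {"offset": [0, 0, 1.5], "twist": 0, "fingers": 1}, {"offset": [0, 0, 1], "twist": 0, "fingers": 1}, {"offset": [0, 0, 1], "twist": 0, "fingers": 1}, {"offset": [0, 0, 0], "twist": 0, "fingers": 1}, {"offset": [0, 0, 0], "twist": 0, "fingers": 1}]'

```text
time: 17.35
tcp_pos: [498.7, -253.4, 176.0]
tcp_rot: [-2.445, -1.972, -0.001]
contact_force: [1.7, 4.8, -1.5]
finger_gap: 10.9
grasp_force: 79.6
```

In the hexagon with a small side force towards +y. I'll ease that way and push home.

>>> carry_out --moves '[{"offset": [0.4, 0, 0.5], "twist": 0, "fingers": 1}, {"offset": [0.3, 0, 1], "twist": 0, "fingers": 1}, {"offset": [0, 0, 1], "twist": 0, "fingers": 1}, {"offset": [0, 0, 1], "twist": 0, "fingers": 1}, {"offset": [0, 0, 0.5], "twist": 0, "fingers": 1}, {"offset": [0, 0, 0], "twist": 0, "fingers": 1}, {"offset": [0, 0, 0], "twist": 0, "fingers": 1}, {"offset": [0, 0, 0], "twist": 0, "fingers": 1}]'

```text
time: 18.15
tcp_pos: [498.9, -253.2, 173.7]
tcp_rot: [2.445, 1.97, 0.0]
contact_force: [-1.8, 4.8, 13.0]
finger_gap: 10.9
grasp_force: 82.1
```

Seated: TCP 173.7 (expected 173.9) with 13 N on the floor. Now clockwise, about the key's axis.

>>> carry_out --moves '[{"offset": [0.2, 0.1, 0], "twist": 0.07, "fingers": 1}, {"offset": [0.1, 0.2, 0], "twist": 0.12, "fingers": 1}, {"offset": [0, 0.2, 0], "twist": 0.12, "fingers": 1}, {"offset": [0, 0.2, 0], "twist": 0.12, "fingers": 1}, {"offset": [0, 0.2, 0], "twist": 0.12, "fingers": 1}, {"offset": [0, 0.2, 0], "twist": 0.12, "fingers": 1}, {"offset": [0, 0.2, 0], "twist": 0.12, "fingers": 1}, {"offset": [0, 0.1, 0], "twist": 0.06, "fingers": 1}]'

```text
time: 18.95
tcp_pos: [500.0, -253.1, 173.7]
tcp_rot: [3.042, 0.781, 0.001]
contact_force: [-1.4, 6.2, 12.6]
finger_gap: 10.9
grasp_force: 81.8
```

```bash
cat > st.py <<'E'
from h import *
s=r.get_state(); v=R.from_rotvec(s["tcp_rot"]).as_matrix()[:,0]
print(s["time"],np.round(s["tcp_pos"],1),"toolx az",np.arctan2(v[1],v[0]).round(3),np.round(s["contact_force"],1),np.round(s["torque"],2),np.round(s["qpos"],2))
E
python3 st.py
```

```text
18.95 [ 500.  -253.1  173.7] toolx az 0.503 [-1.4  6.2 12.6] [1.82 0.64 0.02] [ 0.68  0.47 -0.39  1.76  0.21  0.95 -0.86]
```

>>> carry_out --moves '[{"offset": [0, 0, 0], "twist": 0.04, "fingers": 1}, {"offset": [0, 0.1, 0], "twist": 0.04, "fingers": 1}, {"offset": [0, 0, 0], "twist": 0.04, "fingers": 1}, {"offset": [0, 0.1, 0], "twist": 0.04, "fingers": 1}, {"offset": [0, 0, 0], "twist": 0.03, "fingers": 1}, {"offset": [0, 0, 0], "twist": 0, "fingers": 1}, {"offset": [0, 0, 0], "twist": 0, "fingers": 1}, {"offset": [0, 0, 0], "twist": 0, "fingers": 1}]'

```text
time: 19.75
tcp_pos: [500.1, -253.4, 173.7]
tcp_rot: [3.102, 0.496, 0.001]
contact_force: [-1.6, 5.9, 12.7]
finger_gap: 11.1
grasp_force: 81.8
```

```bash
python3 st.py
```

```text
19.75 [ 500.1 -253.4  173.7] toolx az 0.317 [-1.6  5.9 12.7] [1.96 0.59 0.02] [ 0.65  0.47 -0.33  1.76  0.18  0.94 -1.02]
```

>>> carry_out --moves '[{"offset": [0, 0, 0], "twist": 0.04, "fingers": 1}, {"offset": [0, 0.1, 0], "twist": 0.04, "fingers": 1}, {"offset": [0, 0, 0], "twist": 0.02, "fingers": 1}, {"offset": [0, 0, 0], "twist": 0, "fingers": 1}, {"offset": [0, 0, 0], "twist": 0, "fingers": 1}, {"offset": [0, 0, 0], "twist": 0, "fingers": 1}, {"offset": [0, 0, 0], "twist": 0, "fingers": 1}, {"offset": [0, 0, 0], "twist": 0, "fingers": 1}]'

```text
time: 20.55
tcp_pos: [500.1, -253.4, 173.7]
tcp_rot: [3.123, 0.34, 0.001]
contact_force: [-1.6, 7.4, 13.5]
finger_gap: 11.2
grasp_force: 81.8
```

```bash
python3 st.py
```

```text
20.55 [ 500.1 -253.4  173.7] toolx az 0.217 [-1.6  7.4 13.5] [1.94 0.55 0.09] [ 0.63  0.47 -0.31  1.76  0.17  0.94 -1.1 ]
```

>>> carry_out --moves '[{"offset": [0, 0, 0], "twist": 0.03, "fingers": 1}, {"offset": [0, 0, 0], "twist": 0.03, "fingers": 1}, {"offset": [0, 0, 0], "twist": 0.02, "fingers": 1}, {"offset": [0, 0, 0], "twist": 0, "fingers": 1}, {"offset": [0, 0, 0], "twist": 0, "fingers": 1}, {"offset": [0, 0, 0], "twist": 0, "fingers": 1}, {"offset": [0, 0, 0], "twist": 0, "fingers": 1}, {"offset": [0, 0, 0], "twist": 0, "fingers": 1}]'

```text
time: 21.35
tcp_pos: [500.2, -253.4, 173.7]
tcp_rot: [3.134, 0.215, 0.002]
contact_force: [-2.3, 6.7, 13.3]
finger_gap: 11.1
grasp_force: 81.8
```

```bash
python3 st.py
```

```text
21.35 [ 500.2 -253.4  173.7] toolx az 0.137 [-2.3  6.7 13.3] [1.92 0.45 0.1 ] [ 0.62  0.47 -0.29  1.76  0.16  0.94 -1.17]
```

>>> carry_out --moves '[{"offset": [0, 0, 0], "twist": 0.03, "fingers": 1}, {"offset": [0, 0, 0], "twist": 0.03, "fingers": 1}, {"offset": [0, 0, 0], "twist": 0.03, "fingers": 1}, {"offset": [0, 0, 0], "twist": 0, "fingers": 1}, {"offset": [0, 0, 0], "twist": 0, "fingers": 1}, {"offset": [0, 0, 0], "twist": 0, "fingers": 1}, {"offset": [0, 0, 0], "twist": 0, "fingers": 1}, {"offset": [0, 0, 0], "twist": 0, "fingers": 1}]'

```text
time: 22.15
tcp_pos: [500.2, -253.4, 173.7]
tcp_rot: [3.14, 0.075, 0.002]
contact_force: [-2.4, 6.4, 12.0]
finger_gap: 11.0
grasp_force: 81.8
```

```bash
python3 st.py
```

```text
22.15 [ 500.2 -253.4  173.7] toolx az 0.048 [-2.4  6.4 12. ] [1.89 0.42 0.19] [ 0.6   0.46 -0.26  1.76  0.14  0.94 -1.24]
```

>>> carry_out --moves '[{"offset": [0, 0, 0], "twist": 0.03, "fingers": 1}, {"offset": [0, 0, 0], "twist": 0.03, "fingers": 1}, {"offset": [0, 0, 0], "twist": 0.03, "fingers": 1}, {"offset": [0, 0, 0], "twist": 0, "fingers": 1}, {"offset": [0, 0, 0], "twist": 0, "fingers": 1}, {"offset": [0, 0, 0], "twist": 0, "fingers": 1}, {"offset": [0, 0, 0], "twist": 0, "fingers": 1}, {"offset": [0, 0, 0], "twist": 0, "fingers": 1}]'

```text
time: 22.95
tcp_pos: [500.2, -253.5, 173.7]
tcp_rot: [3.141, -0.067, 0.002]
contact_force: [-0.7, 6.7, 11.9]
finger_gap: 11.0
grasp_force: 81.7
```

```bash
python3 st.py; python3 look.py w5 key_grip; python3 - <<'E'
from h import *
z=np.load("w5.npz"); d,K,T=z["d"],z["K"],z["T"]
s=r.get_state(); M=np.eye(4); M[:3,:3]=R.from_rotvec(s["tcp_rot"]).as_matrix(); M[:3,3]=s["tcp_pos"]
for n in("w4","w5"):
    z=np.load(n+".npz"); im,d,K,T=z["im"],z["d"],z["K"],z["T"]
    # camera->tool constant
    C=np.linalg.inv(M)@np.load("w5.npz")["T"]
    vv,uu=np.mgrid[0:400,0:640]
    Q=np.stack([(uu-K[0,2])/K[0,0]*d,(vv-K[1,2])/K[1,1]*d,d,np.ones_like(d)],-1)@C.T
    m=(d>0)&(abs(Q[...,1])<9)&(Q[...,0]>12)&(Q[...,0]<32)&(Q[...,2]<-20)&(Q[...,2]>-44)
    p=Q[m]; print(n,m.sum(),cv2.fitLine(p[:,:2].astype(np.float32),cv2.DIST_HUBER,0,.01,.01).ravel().round(3),np.percentile(p[:,0],98))
E
```

```text
22.95 [ 500.2 -253.5  173.7] toolx az -0.042 [-0.7  6.7 11.9] [1.85 0.4  0.16] [ 0.58  0.46 -0.24  1.76  0.13  0.94 -1.32]
22.95 [ 500.2 -253.5  173.7] [ 3.141e+00 -6.700e-02  2.000e-03] [ 0.58  0.46 -0.24  1.76  0.13  0.94 -1.32] [-0.7  6.7 11.9] 11.026335939205696
key_grip 0.56 [259.6 321.2] [ 510.  -254.6  211.6]
w4 1516 [ 1.     0.026 22.655  0.773] 29.520632477966718
w5 1505 [ 1.     0.026 22.647  0.744] 29.546341602372276
```

No slip in the hand. No sharp stop yet (hexagon play adds to the travel), so a bit further.

>>> carry_out --moves '[{"offset": [0, 0, 0], "twist": 0.03, "fingers": 1}, {"offset": [0, 0, 0], "twist": 0.03, "fingers": 1}, {"offset": [0, 0, 0], "twist": 0.03, "fingers": 1}, {"offset": [0, 0, 0], "twist": 0, "fingers": 1}, {"offset": [0, 0, 0], "twist": 0, "fingers": 1}, {"offset": [0, 0, 0], "twist": 0, "fingers": 1}, {"offset": [0, 0, 0], "twist": 0, "fingers": 1}, {"offset": [0, 0, 0], "twist": 0, "fingers": 1}]'

```text
time: 23.85
tcp_pos: [500.3, -253.6, 173.7]
tcp_rot: [3.134, -0.208, 0.002]
contact_force: [-1.7, 5.7, 12.9]
finger_gap: 10.9
grasp_force: 81.7
```

```bash
python3 st.py
```

```text
23.85 [ 500.3 -253.6  173.7] toolx az -0.132 [-1.7  5.7 12.9] [1.77 0.37 0.22] [ 0.57  0.46 -0.21  1.76  0.12  0.93 -1.4 ]
```

>>> carry_out --moves '[{"offset": [0, 0, 0], "twist": 0.03, "fingers": 1}, {"offset": [0, 0, 0], "twist": 0.03, "fingers": 1}, {"offset": [0, 0, 0], "twist": 0.03, "fingers": 1}, {"offset": [0, 0, 0], "twist": 0, "fingers": 1}, {"offset": [0, 0, 0], "twist": 0, "fingers": 1}, {"offset": [0, 0, 0], "twist": 0, "fingers": 1}, {"offset": [0, 0, 0], "twist": 0, "fingers": 1}, {"offset": [0, 0, 0], "twist": 0, "fingers": 1}]'

```text
time: 24.65
tcp_pos: [500.3, -253.7, 173.7]
tcp_rot: [3.122, -0.349, 0.002]
contact_force: [-0.7, 5.5, 11.9]
finger_gap: 11.2
grasp_force: 81.7
```

```bash
python3 st.py;cat > slip.py <<'E'
from h import *
import sys
s=r.get_state(); M=np.eye(4); M[:3,:3]=R.from_rotvec(s["tcp_rot"]).as_matrix(); M[:3,3]=s["tcp_pos"]
K,T=cal("wrist"); im,d=r.read_camera("wrist"); C=np.linalg.inv(M)@T
save(sys.argv[1],im)
vv,uu=np.mgrid[0:400,0:640]
Q=np.stack([(uu-K[0,2])/K[0,0]*d,(vv-K[1,2])/K[1,1]*d,d,np.ones_like(d)],-1)@C.T
m=(d>0)&(abs(Q[...,1])<9)&(Q[...,0]>12)&(Q[...,0]<32)&(Q[...,2]<-20)&(Q[...,2]>-44)
p=Q[m]; print(m.sum(),cv2.fitLine(p[:,:2].astype(np.float32),cv2.DIST_HUBER,0,.01,.01).ravel().round(3),np.percentile(p[:,0],98))
E
python3 slip.py w6
```

```text
24.65 [ 500.3 -253.7  173.7] toolx az -0.222 [-0.7  5.5 11.9] [1.74 0.35 0.18] [ 0.55  0.46 -0.19  1.76  0.1   0.93 -1.47]
1528 [ 1.     0.028 22.62   0.872] 29.638593057363966
```

```bash
python3 - <<'E'
from h import *
a=np.load("w4.npz")["im"]; b=cv2.imread("pics/w6.png")[:,:,::-1]
f=lambda i: cv2.resize(i[160:340,220:420],(400,360),interpolation=cv2.INTER_CUBIC)
save("c6",np.hstack([f(a),f(b)]))
E
```

```text
(no output)
```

View pics/c6.png

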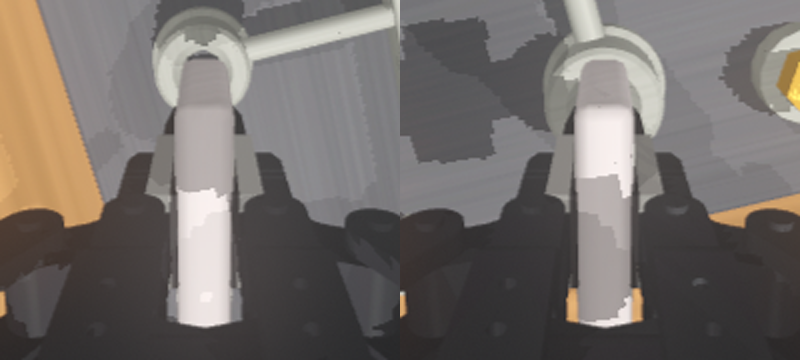

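The wing lies between the fingers exactly as before, so no slip. I'll turn a little further and watch the moment.

>>> carry_out --moves '[{"offset": [0, 0, 0], "twist": 0.04, "fingers": 1}, {"offset": [0, 0, 0], "twist": 0.04, "fingers": 1}, {"offset": [0, 0, 0], "twist": 0.04, "fingers": 1}, {"offset": [0, 0, 0], "twist": 0, "fingers": 1}, {"offset": [0, 0, 0], "twist": 0, "fingers": 1}, {"offset": [0, 0, 0], "twist": 0, "fingers": 1}, {"offset": [0, 0, 0], "twist": 0, "fingers": 1}, {"offset": [0, 0, 0], "twist": 0, "fingers": 1}]'

```text
time: 25.5
tcp_pos: [500.3, -253.8, 173.7]
tcp_rot: [3.095, -0.536, 0.002]
contact_force: [-0.6, 6.0, 12.3]
finger_gap: 11.2
grasp_force: 81.7
```

```bash
python3 st.py; python3 slip.py w7; python3 st.py; python3 -c "
from h import *
print(np.round(r.get_state()['effort'],2))"
```

```text
25.5 [ 500.3 -253.8  173.7] toolx az -0.343 [-0.6  6.  12.3] [ 1.66  0.25 -0.06] [ 0.53  0.46 -0.16  1.76  0.09  0.93 -1.57]
1535 [ 1.    -0.031 22.788  0.908] 29.804921808824883
25.55 [ 500.3 -253.8  173.7] toolx az -0.343 [-0.8  5.1 12. ] [ 1.64  0.32 -0.05] [ 0.53  0.46 -0.16  1.76  0.09  0.93 -1.57]
[  2.52 -49.9    1.79 -20.55   1.78  -1.2    0.07]
```

```bash
python3 - <<'E'
from h import *
for n in("w4","w5","w6","w7"):
    g=cv2.cvtColor(cv2.imread(f"pics/{n}.png"),cv2.COLOR_BGR2GRAY).astype(int)
    out=[]
    for y in(220,230,240,250,260,270,280,290,300):
        row=g[y,296:346]; dif=np.diff(row)
        out.append((296+int(dif[:25].argmax()),296+25+int(dif[25:].argmin())))
    print(n,out)
E
```

```text
w4 [(306, 336), (306, 336), (306, 336), (307, 336), (308, 333), (308, 335), (308, 334), (308, 334), (308, 334)]
w5 [(306, 336), (307, 336), (306, 336), (307, 335), (308, 343), (308, 334), (308, 334), (308, 334), (308, 334)]
w6 [(306, 336), (307, 336), (307, 336), (307, 336), (308, 343), (308, 334), (308, 334), (308, 334), (308, 334)]
w7 [(306, 336), (307, 336), (306, 336), (307, 336), (308, 343), (308, 334), (308, 334), (308, 334), (308, 334)]
```

>>> carry_out --moves '[{"offset": [0, 0, 0], "twist": -0.05, "fingers": 1}, {"offset": [0, 0, 0], "twist": -0.05, "fingers": 1}, {"offset": [0, 0, 0], "twist": -0.04, "fingers": 1}, {"offset": [0, 0, 0], "twist": 0, "fingers": 1}, {"offset": [0, 0, 0], "twist": 0, "fingers": 1}, {"offset": [0, 0, 0], "twist": 0, "fingers": 1}, {"offset": [0, 0, 0], "twist": 0, "fingers": 1}, {"offset": [0, 0, 0], "twist": 0, "fingers": 1}]'

```text
time: 26.35
tcp_pos: [500.3, -253.7, 173.7]
tcp_rot: [3.125, -0.318, 0.002]
contact_force: [-1.3, 5.2, 11.9]
finger_gap: 10.8
grasp_force: 81.7
```

```bash
for i in 1 2; do python3 st.py; python3 -c "
from h import *
r.read_camera('top')"; done; python3 st.py
```

```text
26.35 [ 500.3 -253.7  173.7] toolx az -0.203 [-1.3  5.2 11.9] [ 1.73  0.29 -0.01] [ 0.56  0.46 -0.19  1.76  0.11  0.93 -1.46]
26.4 [ 500.3 -253.6  173.7] toolx az -0.203 [-0.6  5.6 12.6] [ 1.75  0.34 -0.  ] [ 0.56  0.46 -0.19  1.76  0.11  0.93 -1.46]
26.45 [ 500.3 -253.7  173.7] toolx az -0.203 [ 0.6  5.4 11.5] [1.76 0.34 0.  ] [ 0.56  0.46 -0.19  1.76  0.11  0.93 -1.46]
```

The moment fell to zero on turning back. It looks as if I pushed past a soft stop (felt from about 1.1 rad of turn) and the hexagon cammed towards its next flat, letting the screw spring back. Turning clockwise again should then show only friction (about 0.06) until about 2.15 rad in total, so I'll test that with care.

>>> carry_out --moves '[{"offset": [0, 0, 0], "twist": 0.06, "fingers": 1}, {"offset": [0, 0, 0], "twist": 0.06, "fingers": 1}, {"offset": [0, 0, 0], "twist": 0.06, "fingers": 1}, {"offset": [0, 0, 0], "twist": 0.06, "fingers": 1}, {"offset": [0, 0, 0], "twist": 0.04, "fingers": 1}, {"offset": [0, 0, 0], "twist": 0, "fingers": 1}, {"offset": [0, 0, 0], "twist": 0, "fingers": 1}, {"offset": [0, 0, 0], "twist": 0, "fingers": 1}]'

```text
time: 27.25
tcp_pos: [500.3, -253.9, 173.7]
tcp_rot: [3.05, -0.752, 0.002]
contact_force: [-0.3, 5.1, 12.4]
finger_gap: 11.0
grasp_force: 81.7
```

```bash
python3 st.py
```

```text
27.25 [ 500.3 -253.9  173.7] toolx az -0.483 [-0.3  5.1 12.4] [ 1.52  0.26 -0.06] [ 0.51  0.46 -0.12  1.76  0.07  0.93 -1.69]
```

That's ambiguous, so I'll settle it by lifting the key clear and looking at the hexagon itself.

>>> carry_out --moves '[{"offset": [0, 0, -2], "twist": 0, "fingers": 1}, {"offset": [0, 0, -5], "twist": 0, "fingers": 1}, {"offset": [0, 0, -9], "twist": 0, "fingers": 1}, {"offset": [0, 0, -12], "twist": 0, "fingers": 1}, {"offset": [0, 0, -8], "twist": 0, "fingers": 1}, {"offset": [0, 0, -4], "twist": 0, "fingers": 1}, {"offset": [-10, 0, 0], "twist": 0, "fingers": 1}, {"offset": [-15, 0, 0], "twist": 0, "fingers": 1}]'

```text
time: 28.05
tcp_pos: [477.1, -242.2, 211.9]
tcp_rot: [3.05, -0.752, -0.0]
contact_force: [0.5, 0.2, -1.4]
finger_gap: 10.9
grasp_force: 80.5
```

>>> carry_out --moves '[{"offset": [-8, 0, 0], "twist": 0, "fingers": 1}, {"offset": [0, 0, 0], "twist": 0, "fingers": 1}, {"offset": [0, 0, 0], "twist": 0, "fingers": 1}, {"offset": [0, 0, 0], "twist": 0, "fingers": 1}, {"offset": [0, 0, 0], "twist": 0, "fingers": 1}, {"offset": [0, 0, 0], "twist": 0, "fingers": 1}, {"offset": [0, 0, 0], "twist": 0, "fingers": 1}, {"offset": [0, 0, 0], "twist": 0, "fingers": 1}]'

```text
time: 28.85
tcp_pos: [470.8, -238.6, 212.1]
tcp_rot: [-3.05, 0.752, 0.0]
contact_force: [-0.5, 0.1, -2.1]
finger_gap: 11.0
grasp_force: 80.5
```

```bash
cat > hexfit.py <<'E'
from h import *
from scipy.optimize import minimize
def ortho(z,zp,cx,cy,h=14,s=14):
    im,K,T=z["im"],z["K"],z["T"]; g=(np.arange(int(2*h*s))+.5)/s-h
    X=cx-g[:,None]+0*g; Y=cy-g[None,:]+0*X
    W=np.stack([X,Y,np.full_like(X,zp),np.ones_like(X)],-1)@np.linalg.inv(T).T
    return cv2.remap(im,(W[...,0]/W[...,2]*K[0,0]+K[0,2]).astype(np.float32),(W[...,1]/W[...,2]*K[1,1]+K[1,2]).astype(np.float32),cv2.INTER_CUBIC)
def fit(n,thr=None):
    z=np.load(n+".npz"); o=ortho(z,107,498.4,-254.1); g=cv2.cvtColor(o,cv2.COLOR_RGB2GRAY)
    t=thr or cv2.threshold(g,0,255,cv2.THRESH_OTSU)[0]
    m=(g<t).astype(np.uint8); N,l,st,ce=cv2.connectedComponentsWithStats(m)
    c=g.shape[0]//2; i=min(range(1,N),key=lambda i:np.hypot(*(ce[i]-c)) if st[i,4]>2000 else 1e9)
    b=(l==i); yy,xx=np.mgrid[0:g.shape[0],0:g.shape[1]]
    best=None
    for a0 in np.deg2rad(np.arange(0,60,3)):
        def f(p):
            dx,dy=(xx-p[0]),(yy-p[1])
            q=np.max([dx*np.cos(p[2]+k*np.pi/3)+dy*np.sin(p[2]+k*np.pi/3) for k in range(6)],0)
            return np.abs(1/(1+np.exp((q-p[3])))-b).mean()
        if best is None or f([*ce[i],a0,98])<best[0]: best=(f([*ce[i],a0,98]),a0)
    s=minimize(f,[*ce[i],best[1],98],method="Nelder-Mead",options=dict(xatol=.01,initial_simplex=[[*ce[i],best[1],98],[ce[i][0]+4,ce[i][1],best[1],98],[ce[i][0],ce[i][1]+4,best[1],98],[*ce[i],best[1]+.1,98],[*ce[i],best[1],90]]))
    p=s.x; print(n,"thr",t,"area mm2",b.sum()/196,"centre",498.4-(p[1]/14-14),-254.1-(p[0]/14-14),"flat yaw deg mod60",(-90-np.rad2deg(p[2]))%60,"AF",p[3]/7,"err",s.fun)
    return o
if __name__=="__main__":
    import sys
    os_=[]
    for n in sys.argv[1:]:
        for k in (None,):os_.append(cv2.resize(fit(n,k),(390,390)))
    save("hx_"+sys.argv[-1],np.hstack(os_))
E
python3 look.py w8; python3 hexfit.py w2 w8
```

```text
28.85 [ 470.8 -238.6  212.1] [-3.05   0.752  0.   ] [ 0.51  0.37 -0.12  1.79  0.05  0.99 -1.69] [-0.5  0.1 -2.1] 10.96218862124717
w2 thr 115.0 area mm2 195.91836734693877 centre 498.55857854097655 -253.78812422998513 flat yaw deg mod60 49.57029729376515 AF 15.01454703982165 err 0.013140323089629159
w8 thr 144.0 area mm2 236.05612244897958 centre 498.1023137010758 -254.93813949399748 flat yaw deg mod60 47.17452843173615 AF 16.231183757737192 err 0.03449589713547531
```

View pics/hx_w8.png

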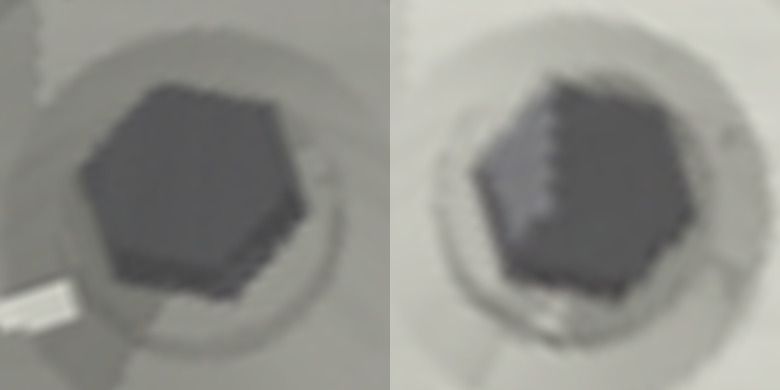

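The hexagon sits at almost the same angle modulo 60° as before (flat yaw about -11°). A torque of 0.2 would have turned a free screw, so it has gone about 60° to its stop and I then overran the stop. I'll reinsert in line with the hexagon and turn gently to the stop.

>>> carry_out --moves '[{"offset": [10, 0.4, 0], "twist": 0, "fingers": 1}, {"offset": [15, 0.6, 0], "twist": 0, "fingers": 1}, {"offset": [8.3, 0.3, 0], "twist": 0, "fingers": 1}, {"offset": [0, 0, 0], "twist": 0.11, "fingers": 1}, {"offset": [0, 0, 2], "twist": 0.122, "fingers": 1}, {"offset": [0, 0, 2], "twist": 0, "fingers": 1}, {"offset": [0, 0, 0], "twist": 0, "fingers": 1}, {"offset": [0, 0, 0], "twist": 0, "fingers": 1}]'

```text
time: 29.7
tcp_pos: [499.7, -255.1, 208.1]
tcp_rot: [-2.944, 1.096, 0.0]
contact_force: [-0.1, -0.4, -1.2]
finger_gap: 11.4
grasp_force: 80.5
```

```bash
python3 st.py
```

```text
29.7 [ 499.7 -255.1  208.1] toolx az -0.712 [-0.1 -0.4 -1.2] [ 0.05 -0.01  0.02] [ 0.47  0.42 -0.06  1.71  0.03  1.01 -1.89]
```

>>> carry_out --moves '[{"offset": [0, 0, 5], "twist": 0, "fingers": 1}, {"offset": [0, 0, 6], "twist": 0, "fingers": 1}, {"offset": [0, 0, 5], "twist": 0, "fingers": 1}, {"offset": [0, 0, 3], "twist": 0, "fingers": 1}, {"offset": [0, 0, 2], "twist": 0, "fingers": 1}, {"offset": [0, 0, 2], "twist": 0, "fingers": 1}, {"offset": [0, 0, 0], "twist": 0, "fingers": 1}, {"offset": [0, 0, 0], "twist": 0, "fingers": 1}]'

```text
time: 30.5
tcp_pos: [499.6, -255.2, 185.3]
tcp_rot: [2.943, -1.1, 0.0]
contact_force: [0.3, 0.1, -2.4]
finger_gap: 10.8
grasp_force: 80.5
```

>>> carry_out --moves '[{"offset": [0, 0, 1.5], "twist": 0, "fingers": 1}, {"offset": [0, 0, 1.5], "twist": 0, "fingers": 1}, {"offset": [0, 0, 1.5], "twist": 0, "fingers": 1}, {"offset": [0, 0, 1.5], "twist": 0, "fingers": 1}, {"offset": [0, 0, 1.5], "twist": 0, "fingers": 1}, {"offset": [0, 0, 1], "twist": 0, "fingers": 1}, {"offset": [0, 0, 0], "twist": 0, "fingers": 1}, {"offset": [0, 0, 0], "twist": 0, "fingers": 1}]'

```text
time: 31.3
tcp_pos: [499.8, -254.7, 176.5]
tcp_rot: [-2.942, 1.099, 0.0]
contact_force: [1.8, 4.5, -2.1]
finger_gap: 10.9
grasp_force: 80.4
```

```bash
python3 st.py
```

```text
31.3 [ 499.8 -254.7  176.5] toolx az -0.715 [ 1.8  4.5 -2.1] [ 1.37 -0.68 -0.01] [ 0.47  0.45 -0.06  1.75  0.03  0.93 -1.89]
```

>>> carry_out --moves '[{"offset": [-0.1, -0.4, 0.5], "twist": 0, "fingers": 1}, {"offset": [-0.1, -0.3, 1], "twist": 0, "fingers": 1}, {"offset": [0, 0, 1], "twist": 0, "fingers": 1}, {"offset": [0, 0, 0.8], "twist": 0, "fingers": 1}, {"offset": [0, 0, 0], "twist": 0, "fingers": 1}, {"offset": [0, 0, 0], "twist": 0, "fingers": 1}, {"offset": [0, 0, 0], "twist": 0, "fingers": 1}, {"offset": [0, 0, 0], "twist": 0, "fingers": 1}]'

```text
time: 32.1
tcp_pos: [500.0, -254.6, 173.8]
tcp_rot: [-2.943, 1.1, -0.001]
contact_force: [0.1, 5.2, 5.1]
finger_gap: 11.1
grasp_force: 81.7
```

```bash
python3 st.py
```

```text
32.1 [ 500.  -254.6  173.8] toolx az -0.715 [0.1 5.2 5.1] [ 1.36 -0.13  0.01] [ 0.47  0.46 -0.06  1.76  0.03  0.93 -1.89]
```

>>> carry_out --moves '[{"offset": [0, 0, 0], "twist": 0.04, "fingers": 1}, {"offset": [0, 0.1, 0], "twist": 0.04, "fingers": 1}, {"offset": [0, 0, 0], "twist": 0.04, "fingers": 1}, {"offset": [0, 0, 0], "twist": 0, "fingers": 1}, {"offset": [0, 0, 0], "twist": 0, "fingers": 1}, {"offset": [0, 0, 0], "twist": 0, "fingers": 1}, {"offset": [0, 0, 0], "twist": 0, "fingers": 1}, {"offset": [0, 0, 0], "twist": 0, "fingers": 1}]'

```text
time: 32.9
tcp_pos: [500.1, -254.5, 173.8]
tcp_rot: [-2.872, 1.274, -0.001]
contact_force: [1.5, 4.4, 5.4]
finger_gap: 10.5
grasp_force: 81.6
```

```bash
python3 st.py
```

```text
32.9 [ 500.1 -254.5  173.8] toolx az -0.835 [1.5 4.4 5.4] [ 1.47 -0.28 -0.02] [ 0.45  0.46 -0.03  1.76  0.02  0.93 -1.99]
```

>>> carry_out --moves '[{"offset": [0, 0, 0], "twist": 0.03, "fingers": 1}, {"offset": [0, 0.1, 0], "twist": 0.03, "fingers": 1}, {"offset": [0, 0, 0], "twist": 0, "fingers": 1}, {"offset": [0, 0, 0], "twist": 0, "fingers": 1}, {"offset": [0, 0, 0], "twist": 0, "fingers": 1}, {"offset": [0, 0, 0], "twist": 0, "fingers": 1}, {"offset": [0, 0, 0], "twist": 0, "fingers": 1}, {"offset": [0, 0, 0], "twist": 0, "fingers": 1}]'

```text
time: 33.7
tcp_pos: [500.0, -254.5, 173.8]
tcp_rot: [-2.832, 1.359, -0.001]
contact_force: [0.7, 5.6, 5.7]
finger_gap: 10.9
grasp_force: 81.5
```

```bash
python3 st.py
```

```text
33.7 [ 500.  -254.5  173.8] toolx az -0.895 [0.7 5.6 5.7] [ 1.51 -0.27  0.05] [ 0.44  0.46 -0.01  1.76  0.01  0.93 -2.05]
```

>>> carry_out --moves '[{"offset": [0, 0, 0], "twist": 0.03, "fingers": 1}, {"offset": [0, 0.1, 0], "twist": 0.03, "fingers": 1}, {"offset": [0, 0, 0], "twist": 0, "fingers": 1}, {"offset": [0, 0, 0], "twist": 0, "fingers": 1}, {"offset": [0, 0, 0], "twist": 0, "fingers": 1}, {"offset": [0, 0, 0], "twist": 0, "fingers": 1}, {"offset": [0, 0, 0], "twist": 0, "fingers": 1}, {"offset": [0, 0, 0], "twist": 0, "fingers": 1}]'

```text
time: 34.5
tcp_pos: [500.0, -254.5, 173.8]
tcp_rot: [-2.79, 1.443, -0.001]
contact_force: [1.7, 5.3, 5.2]
finger_gap: 11.0
grasp_force: 81.6
```

```bash
python3 st.py
```

```text
34.5 [ 500.  -254.5  173.8] toolx az -0.955 [1.7 5.3 5.2] [ 1.53 -0.3   0.12] [ 0.42  0.46  0.    1.76 -0.    0.93 -2.1 ]
```

The moment now rises steadily, 0.05 then 0.12, as at the first stop (same angle less 60°). One more small press to be sure.

>>> carry_out --moves '[{"offset": [0, 0, 0], "twist": 0.03, "fingers": 1}, {"offset": [0, 0, 0], "twist": 0.03, "fingers": 1}, {"offset": [0, 0, 0], "twist": 0, "fingers": 1}, {"offset": [0, 0, 0], "twist": 0, "fingers": 1}, {"offset": [0, 0, 0], "twist": 0, "fingers": 1}, {"offset": [0, 0, 0], "twist": 0, "fingers": 1}, {"offset": [0, 0, 0], "twist": 0, "fingers": 1}, {"offset": [0, 0, 0], "twist": 0, "fingers": 1}]'

```text
time: 35.3
tcp_pos: [500.0, -254.6, 173.8]
tcp_rot: [-2.746, 1.526, -0.001]
contact_force: [-0.0, 5.4, 4.2]
finger_gap: 11.1
grasp_force: 81.6
```

```bash
python3 st.py
```

```text
35.3 [ 500.  -254.6  173.8] toolx az -1.015 [-0.   5.4  4.2] [ 1.45 -0.23  0.18] [ 0.41  0.46  0.02  1.76 -0.01  0.93 -2.15]
```

At the stop. I'll unwind the strain slightly, open and go straight up.

>>> carry_out --moves '[{"offset": [0, 0, 0], "twist": -0.05, "fingers": 1}, {"offset": [0, 0, 0], "twist": -0.04, "fingers": 1}, {"offset": [0, 0, 0], "twist": 0, "fingers": 1}, {"offset": [0, 0, 0], "twist": 0, "fingers": 0}, {"offset": [0, 0, 0], "twist": 0, "fingers": -0.3}, {"offset": [0, 0, 0], "twist": 0, "fingers": -0.3}, {"offset": [0, 0, 0], "twist": 0, "fingers": -0.3}, {"offset": [0, 0, 0], "twist": 0, "fingers": -0.3}]'

```text
time: 36.1
tcp_pos: [499.5, -255.1, 173.3]
tcp_rot: [2.811, -1.402, -0.0]
contact_force: [-0.1, -0.2, -0.1]
finger_gap: 56.0
grasp_force: 0.0
```

>>> carry_out --moves '[{"offset": [0, 0, -5], "twist": 0, "fingers": -0.3}, {"offset": [0, 0, -15], "twist": 0, "fingers": -0.3}, {"offset": [0, 0, -25], "twist": 0, "fingers": -0.3}, {"offset": [0, 0, -25], "twist": 0, "fingers": -0.3}, {"offset": [0, 0, -20], "twist": 0, "fingers": -0.3}, {"offset": [0, 0, -10], "twist": 0, "fingers": -0.3}, {"offset": [0, 0, 0], "twist": 0, "fingers": -0.3}, {"offset": [0, 0, 0], "twist": 0, "fingers": -0.3}]'

```text
time: 36.9
tcp_pos: [499.3, -254.6, 272.7]
tcp_rot: [2.811, -1.402, -0.001]
contact_force: [0.4, 0.2, -1.0]
finger_gap: 55.5
grasp_force: 0.0
```

```bash
python3 st.py; python3 look.py w9 key_grip; python3 - <<'E'
from h import *
z=np.load("w9.npz"); d,K,T=z["d"],z["K"],z["T"]
vv,uu=np.mgrid[0:400,0:640]
P=np.stack([(uu-K[0,2])/K[0,0]*d,(vv-K[1,2])/K[1,1]*d,d,np.ones_like(d)],-1)@T.T
m=(abs(P[...,0]-498)<40)&(abs(P[...,1]+254)<40)&(d>0)&(P[...,2]>203)&(P[...,2]<222)
print(m.sum(),np.percentile(P[m][:,2],[5,50,95]),cv2.minAreaRect(P[m&(P[...,2]>208)][:,:2].astype(np.float32)))
# case check
im,_=r.read_camera("scene"); sc=np.load("scene_i.npy"); x,y=slice(185,230),slice(305,430)
print("case diff",np.abs(im[x,y].astype(int)-sc[x,y]).mean())
E
```

```text
36.9 [ 499.3 -254.6  272.7] toolx az -0.925 [ 0.4  0.2 -1. ] [ 0.05  0.05 -0.01] [ 0.43  0.37 -0.    1.61  0.    1.17 -2.07]
36.9 [ 499.3 -254.6  272.7] [ 2.811e+00 -1.402e+00 -1.000e-03] [ 0.43  0.37 -0.    1.61  0.    1.17 -2.07] [ 0.4  0.2 -1. ] 55.519837678130656
key_grip 0.91 [200.2 319.9] [ 503.7 -259.7  211. ]
1244 [208.59772061 211.0469209  212.28289099] ((499.1758117675781, -254.14248657226562), (11.765518188476562, 61.949180603027344), 37.35554504394531)
case diff 9.47762962962963
```

```bash
python3 - <<'E'
from h import *
for c,box in(("scene",(150,235,300,435)),("top",(160,235,208,320))):
    im,d=r.read_camera(c); a=np.load(c+"_i.npy"); y0,y1,x0,x1=box
    f=lambda i: cv2.Canny(cv2.cvtColor(i[y0:y1,x0:x1],cv2.COLOR_RGB2GRAY),40,120).astype(np.float32)
    print(c,cv2.phaseCorrelate(f(a),f(im),cv2.createHanningWindow((x1-x0,y1-y0),cv2.CV_32F)))
    if c=="top":
        d0=np.load("top_d.npy"); print("depth diff",np.median(d[y0:y1,x0:x1]-d0[y0:y1,x0:x1]))
E
```

```text
scene ((0.21854274624354275, -0.2619120385553728), 0.6362219158219703)
top ((-0.32143374674769376, 0.9469134348524122), 0.5317987785339355)
depth diff 0.0021972656
```

The case is in place and the key stands seated (wing top at 212, upright). Handing in.

```bash
python3 -c "
from workcell import r
print(r.finish_job())"
```

```text
the job is handed in; nothing more can be done
None
```

I handed the job in at about 37 s: the key is out of the case, standing fully seated in the vent valve, and the screw is turned clockwise to where it felt like its stop. I judged the stop by torque alone. On the first turn I overran it and had to lift the key out, reseat it and turn it gently to the stop again. The case showed no clear movement (under 1 pixel in both camera views).

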